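Put the lathe change gears away in their tray

TASK

Put the lathe's change-gear set away in the wooden tray: put the three toothed gears over the upright post with the largest at the bottom, the middle one next and the smallest on top, each lying flat, boss up, on the one below, and put the flanged stud bush in the round steel dish. Leave the smooth-rimmed belt pulley, the ball bearing and the hexagonal coupling nut lying where they are; they belong to other jobs.

Things in the scene. Friction and masses are not known exactly. Their poses are not given: they have to be found in the camera images.
- tray: Shallow wooden tray, 290 mm long (its x axis) by 130 mm wide (its y axis), walls 8 mm thick and 30 mm high, floor 6 mm thick; it is fixed to the bench. Origin at the centre of its underside, z up. The post and the dish stand in it, one towards each end.
- post: Gear post, fixed in the tray near one end: a wooden foot 48 mm in diameter and 10 mm high with a thin upright steel pin, 12 mm in diameter, tapering in its last 5 mm. Origin at the centre of the foot's underside (on the tray floor, 6 mm above the bench), z up. The gears rest on the foot's top, 10 mm above the origin; the pin's tip is 62 mm above the origin. A stack of all three gears reaches 70 mm above the origin, so that the pin ends inside the top gear.
- dish: Round open steel parts dish, fixed in the tray near its other end: 100 mm in diameter at the rim, 92 mm at the base, 22 mm high, wall and floor 3 mm thick. Origin at the centre of its underside (on the tray floor, 6 mm above the bench), z up.
- gear_large_mid (a point): The largest steel change gear: a toothed disc of 67.5 mm outer diameter (25 coarse teeth) and 9 mm thick with a round boss of 30 mm diameter standing 11 mm above it; 20 mm high in all, with a bore of 22 mm right through, about 0.2 kg. It lies flat on the bench, boss up, and can be gripped by the boss. The point is on its axis, 10 mm above its underside; z along the axis, out of the boss.
- gear_medium_mid (a point): The middle steel change gear: as the largest, but 55 mm outer diameter (20 teeth), about 0.13 kg; the same 9 mm disc, 30 mm boss 11 mm high, 20 mm total height and 22 mm bore. The point is on its axis, 10 mm above its underside; z along the axis, out of the boss.
- gear_small_mid (a point): The smallest steel change gear: as the largest, but 45 mm outer diameter (16 teeth), about 0.08 kg; the same 9 mm disc, 30 mm boss 11 mm high, 20 mm total height and 22 mm bore. The point is on its axis, 10 mm above its underside; z along the axis, out of the boss.
- bush_mid (a point): Steel stud bush: an upright round sleeve of 22 mm diameter with a flange at its foot 34 mm in diameter and 6 mm thick; 34 mm high in all, about 0.09 kg, with a key strip down one side. Stands on its flange on the bench. The point is on its axis, 17 mm above its underside; z along the axis, away from the flange.
- pulley_mid (a point): Look-alike, to be left: a metal V-belt pulley, smooth rim of 59 mm diameter and 16 mm high, a recessed web with four small holes, and a 30 mm boss; 20 mm high in all. Lies flat. The point is on its axis, 10 mm above its underside.
- bearing_mid (a point): Look-alike, to be left: a ball bearing, 52 mm outer and 25 mm inner diameter, 15 mm high, smooth outside, flat-topped without boss, with a dark ring seal between two steel races. Lies flat. The point is on its axis, 7.5 mm above its underside.
- nut_mid (a point): Look-alike, to be left: an upright hexagonal coupling nut, 30 mm across the flats and 40 mm high, without a flange. The point is on its axis, 20 mm above its underside.
Not all that is in view belongs to the job. Leave any blue or purple look-alike of the part that bears gear_large_mid alone.

How it is judged:
On the way, in this order (a step that is already met when the one before it is completed fails the run):
1. the largest gear lies flat on the foot of the post (horizontal distance between gear_large_mid and post below 0.009 m and z of gear_large_mid in the frame of post between 0.015 and 0.025 m and angle between gear_large_mid's own z axis and vertical below 0.12 rad), for 0.2 s.
2. the middle gear lies flat on the largest (horizontal distance between gear_medium_mid and post below 0.009 m and z of gear_medium_mid in the frame of post between 0.035 and 0.045 m and angle between gear_medium_mid's own z axis and vertical below 0.12 rad), for 0.2 s.
3. the smallest gear lies flat on the middle one (horizontal distance between gear_small_mid and post below 0.009 m and z of gear_small_mid in the frame of post between 0.055 and 0.065 m and angle between gear_small_mid's own z axis and vertical below 0.12 rad), for 0.2 s.
At the end, for the whole second after the job is handed in: Gears on the post, boss up, largest, middle, smallest from the foot: within 9 mm of its axis and 5 mm of fully seated, tilt under 0.12 rad. Bush in the dish: centre within 40 mm of its axis, under 32 mm above its underside. All at rest. Pulley, bearing and nut within 25 mm of their starts (all of step 1 and all of step 2 and all of step 3 and horizontal distance between bush_mid and dish below 0.04 m and z of bush_mid in the frame of dish below 0.032 m and distance of each of pulley_mid, bearing_mid, nut_mid from where it was at the start of the episode below 0.025 m and linear speed of each of gear_large, gear_medium, gear_small, bush below 0.02 m/s); the robot touches nothing.
It fails at once if the belt pulley was moved more than 25 mm (distance of pulley_mid from where it was at the start of the episode above 0.025 m).
It fails at once if the ball bearing was moved more than 25 mm (distance of bearing_mid from where it was at the start of the episode above 0.025 m).
It fails at once if the coupling nut was moved more than 25 mm (distance of nut_mid from where it was at the start of the episode above 0.025 m).
It also fails if it takes over 106 s, if anything falls off the work surface, if the arm or the gripper's body presses on something with over 40 N, if the wrist force passes 120 N, or if a joint passes its speed limit or range.

ROBOT

A 6-joint arm with a two-finger parallel gripper is mounted at the origin on the work surface. World frame = base frame: x ahead of the robot, y to its left, z up, the work surface at z = 0. Lengths are in m, angles in rad, forces in N, time in s.
With the tool pointing down it reaches from about 0.25 to 0.775 m from the base axis. Payload 4 kg.
Tool frame: the origin (TCP) lies midway between the tips of the shut fingers; the grasp point (between the pads) lies 19 mm behind it; z points along the fingers, y is the direction in which the jaws open and shut (so a half turn about z gives the same grasp; the last joint's range is limited). The gripper opens to 94 mm and grips with 3 to 60 N. Pads are 16 mm wide; open, the fingers measure 119 mm over their backs; the gripper's body (75 mm by 177 mm) begins 78 mm behind the grasp point.
Start: joints at [1.191, 0.087, 1.371, -0, 1.684, -0.103], TCP at [0.15, 0.529, 0.206] pointing down, gripper open.
Joint ranges: [-3.1, 3.1], [-0.76, 2.03], [0.27, 2.55], [-1.08, 4.22], [0.17, 2.65], [-2.57, 2.57]. Speed limits (rad/s): [2.79, 2.79, 3.14, 3.14, 3.14, 3.14].

INTERFACE

Orientations are given as [roll, pitch, yaw] about the fixed x, y, z axes, in that order (R = Rz(yaw) Ry(pitch) Rx(roll)).
In Python, from bench import robot, cams gives the robot as it stands.
- The arm moves only by the tool step_arm, never from a script. Its argument "plan" is a list that holds one entry, the list of rows, each a list of 5 numbers: the shift along the world's x, y, z in mm, then the turn about the world's z in rad, then the opening in per cent of the stroke, from 0 (shut) to 100 (fully open). In form: [[[tx, ty, tz, turn, fingers], ...]]. A call has 1 to 8 rows; each row is the pose to reach, as a shift and turn from the pose commanded when the call began; what a row does not reach only later rows make up. A row lasts 1/12 s, in which the tool goes at most 41.7 mm and 7.16 degrees, less where a joint would pass 70% of its speed; a pose out of reach is approached as far as the arm can. A call with a gripper value outside its range is refused whole. The fingers move at their own pace and stop on an object; the grip force is fixed at half the most. Time passes only in rows, so rows that repeat a pose let the fingers close. It gives the time, the measured TCP pose, the force and the opening at its end, in the units of the state.
- robot.get_obs(): the state, without advancing time (a new reading comes with each control period).
- cams.snapshot(name): name is "side" or "top"; returns a dict with "frame" (400x640x3 uint8, red, green, blue), "camera_matrix" (3x3 intrinsics, pixels), "k1" (the pictures are not rectified: a ray, as slopes to the right and down, at radius r is drawn at 1 + k1 r^2 times it, then the intrinsics apply), "origin" and "attitude" of the camera in the world. Camera axes: x right, y down, z forward; pixel columns grow to the right and rows downward; lengths in m; the calibration is good to about 2 mm. A picture is of the moment at which its call begins. There is no depth.
- robot.close_job(): hands the job in, once; it reports no verdict.
The state is a dict: "time": time; "joint_positions": joint angles; "qvel": joint speeds; "joint_torque": joint torques, N m; "tool_pos": TCP position; "ee_rot": TCP orientation; "wrist_force": force on the tool from outside, world axes, zero at the start; "wrist_torque": the same for the moment, N m; "width": finger opening in m.
Only numpy, scipy, OpenCV 4.12 (cv2) and the standard library are available. Lean on these libraries where they do the work, as an engineer would, in place of code of your own. Each camera call takes 0.05 s, during which the arm holds its last target. There are 200 camera calls.

## Working session

There is one attempt and no reset: what is moved stays moved. The work goes in short steps, Python scripts to look and compute and a tool call to move; the robot and the scene stay as the last step left them, time stands still between calls to the robot, and variables do not carry over. Pictures are saved under pics/ and viewed, about 12 in all and at most 16, crops included, and the job is handed in when it is done.

Besides the shell and the picture viewer there is one more tool, called after "Call:" as name(argument=value, ...) on one line, values as JSON. step_arm: Moves the arm, as the interface text tells. Its arguments: {"type":"object","properties":{"plan":{"type":"array"}},"required":["plan"]}

```bash
mkdir -p pics; ls; python3 - <<'E'
from bench import robot,cams
import cv2
for n in ("top","side"):
    s=cams.snapshot(n); cv2.imwrite(f"pics/{n}0.png",s["frame"][:,:,::-1])
    print(n,s["camera_matrix"],s["k1"],s["origin"],s["attitude"])
print(robot.get_obs())
E
```

```text
pics
top [[380.08693497   0.         322.90975624]
 [  0.         380.08693497 196.73121698]
 [  0.           0.           1.        ]] 0.01192763463988152 [0.37344329 0.03121785 1.14172964] [-3.0589656  -0.03183024 -1.5931562 ]
side [[438.28780348   0.         318.22925785]
 [  0.         438.28780348 194.23322543]
 [  0.           0.           1.        ]] -0.08299186078156578 [ 0.37213362 -0.78604298  0.63189689] [-2.18922436  0.01219235 -0.11684449]
{'time': 0.1, 'joint_positions': array([ 1.19089962e+00,  8.79140953e-02,  1.37209254e+00, -4.19232768e-05,
        1.68360888e+00, -1.03121368e-01]), 'qvel': array([ 0.00214123, -0.00061639, -0.00316696, -0.00064902,  0.00166082,
       -0.00056562]), 'joint_torque': array([ 2.16519642e-03, -3.41250730e+01, -3.03301513e+01,  7.19288550e-02,
        3.04484298e-02, -1.09458904e-04]), 'tool_pos': array([0.1501353 , 0.52859631, 0.20440856]), 'ee_rot': array([-3.13957624e+00, -1.66786219e-04,  2.86481246e+00]), 'wrist_force': array([-0.55123065, -0.66901054, -0.05237667]), 'wrist_torque': array([-0.0018493 ,  0.0312712 ,  0.01540775]), 'width': 0.09358089079280814}
```

View pics/top0.png

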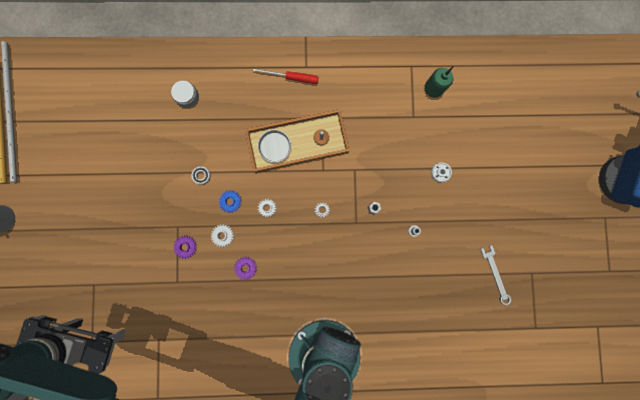

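View pics/side0.png

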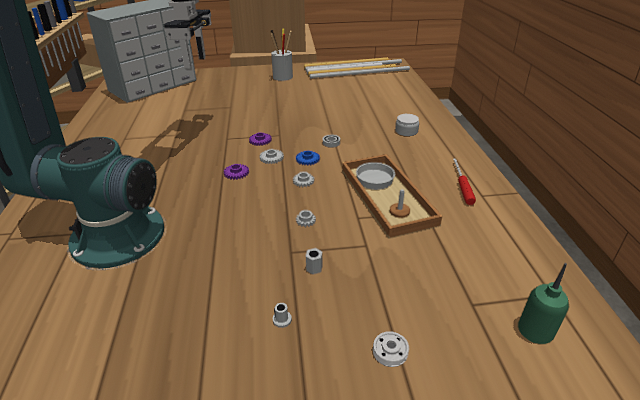

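Top view: large gear (222,236), medium (267,208), small (322,210), bush (415,231), nut (375,208), pulley (442,172), bearing (201,176), dish (275,147), post (321,137). The blue and purple gears are decoys. The side view agrees with this layout.

```bash
cat > h.py <<'E'
import numpy as np, cv2
from scipy.spatial.transform import Rotation as R
from bench import robot,cams
def ray(s,uv):
    K=s["camera_matrix"]; d=np.array([(uv[0]-K[0,2])/K[0,0],(uv[1]-K[1,2])/K[1,1]]); p=d.copy()
    for _ in range(20): p=d/(1+s["k1"]*(p@p))
    return np.array(s["origin"]),R.from_euler("xyz",s["attitude"]).apply([*p,1])
def plane(s,uv,z):
    o,d=ray(s,uv); return o+d*(z-o[2])/d[2]
def proj(s,P):
    c=R.from_euler("xyz",s["attitude"]).inv().apply(np.array(P)-s["origin"]); p=c[:2]/c[2]
    p=p*(1+s["k1"]*(p@p)); K=s["camera_matrix"]; return np.array([K[0,0]*p[0]+K[0,2],K[1,1]*p[1]+K[1,2]])
def blobs(s,smax=60,vmin=110,amin=30):
    h=cv2.cvtColor(s["frame"],cv2.COLOR_RGB2HSV)
    m=((h[...,1]<smax)&(h[...,2]>vmin)).astype(np.uint8)
    cs,_=cv2.findContours(m,cv2.RETR_EXTERNAL,cv2.CHAIN_APPROX_NONE)
    return [c for c in cs if cv2.contourArea(c)>amin]
E
python3 - <<'E'
from h import *
for n,roi in (("top",(160,60,460,290)),("side",(220,120,460,380))):
    s=cams.snapshot(n)
    for c in blobs(s,amin=15):
        (u,v),(a,b),t=cv2.minAreaRect(c); (eu,ev),r=cv2.minEnclosingCircle(c)
        if roi[0]<u<roi[2] and roi[1]<v<roi[3]:
            M=cv2.moments(c);cu,cv_=M["m10"]/M["m00"],M["m01"]/M["m00"]
            print(n,np.round([cu,cv_,eu,ev,r]),"cen",plane(s,(cu,cv_),.009)[:2].round(4),"circ",plane(s,(eu,ev),.009)[:2].round(4),"area",M["m00"])
    a,b,c,d=roi
    cv2.imwrite(f"pics/{n}c.png",cv2.resize(s["frame"][b:d,a:c,::-1],None,fx=2.3,fy=2.3,interpolation=cv2.INTER_CUBIC))
E
```

```text
top [414. 230. 414. 230.   6.] cen [ 0.3601 -0.277 ] circ [ 0.3598 -0.2772] area 100.0
top [222. 235. 222. 235.  12.] cen [0.3589 0.2927] circ [0.3594 0.2928] area 371.0
top [322. 210. 322. 210.   8.] cen [ 0.428 -0.003] circ [ 0.4279 -0.0035] area 146.0
top [375. 207. 375. 207.   6.] cen [ 0.4323 -0.1612] circ [ 0.4321 -0.1613] area 91.5
top [267. 208. 267. 207.   9.] cen [0.4376 0.1613] circ [0.4378 0.1607] area 227.5
top [200. 175. 200. 175.   9.] cen [0.5384 0.3564] circ [0.5389 0.3565] area 233.5
top [441. 172. 441. 172.  10.] cen [ 0.5352 -0.3677] circ [ 0.536 -0.368] area 289.0
top [274. 146. 274. 146.  17.] cen [0.6238 0.1375] circ [0.6235 0.1375] area 853.5
top [182.  91. 183.  92.  12.] cen [0.7939 0.4101] circ [0.7924 0.4089] area 382.0
top [269.  72. 268.  72.  16.] cen [0.8523 0.1502] circ [0.8522 0.1509] area 33.0
side [391. 349. 390. 349.  19.] cen [ 0.5337 -0.3679] circ [ 0.5326 -0.3686] area 955.5
side [283. 321. 282. 317.  10.] cen [ 0.3601 -0.2874] circ [ 0.3585 -0.2795] area 71.5
side [281. 307. 281. 307.   6.] cen [ 0.358  -0.2571] circ [ 0.3582 -0.2574] area 86.0
side [314. 254. 314. 254.   8.] cen [ 0.4324 -0.124 ] circ [ 0.4324 -0.1238] area 134.5
side [305. 217. 306. 218.  10.] cen [ 4.268e-01 -3.000e-04] circ [ 0.4268 -0.0064] area 183.5
side [303. 178. 303. 178.  10.] cen [0.4364 0.1618] circ [0.4358 0.1593] area 175.5
side [375. 173. 375. 173.  19.] cen [0.6262 0.1619] circ [0.6257 0.16  ] area 618.5
side [457. 167. 458. 166.   9.] cen [0.8535 0.1622] circ [0.8541 0.1623] area 26.0
side [271. 155. 271. 156.  12.] cen [0.3568 0.2925] circ [0.3582 0.2885] area 186.5
side [331. 138. 331. 138.   8.] cen [0.5379 0.3646] circ [0.538  0.3645] area 99.5
side [408. 119. 408. 120.  11.] cen [0.8043 0.4609] circ [0.7991 0.4524] area 171.5
```

View pics/topc.png

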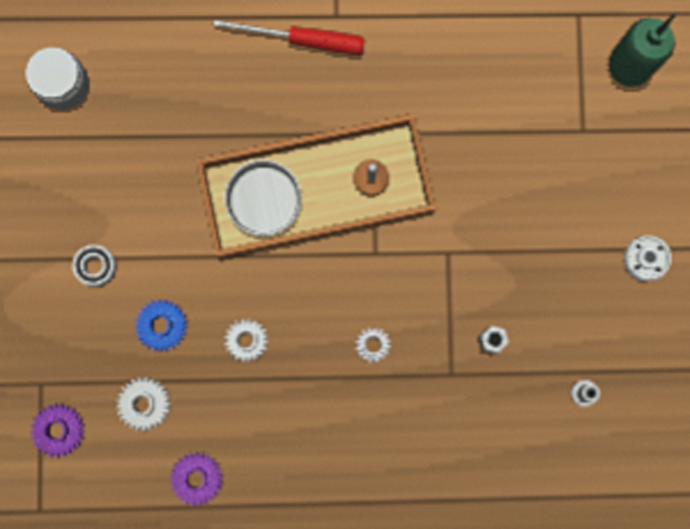

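View pics/sidec.png

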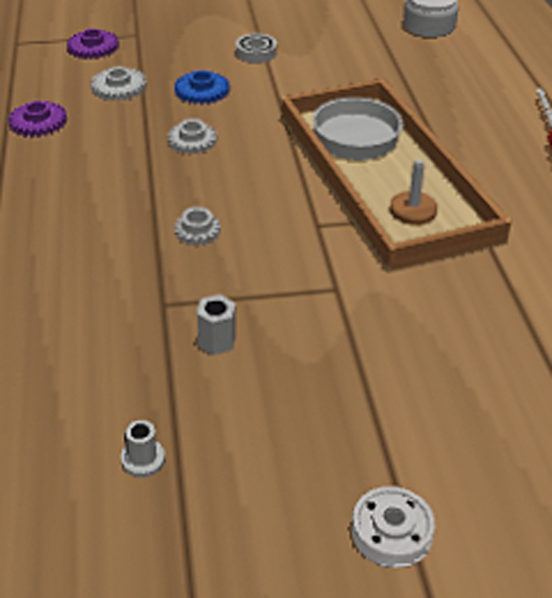

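Both crops agree: the large, medium and small gears and the bush lie as listed, and the pin stands upright with its tip near top pixel (321,133) and its foot near (321,137). Next I'll measure the post in both views.

```bash
python3 - <<'E'
from h import *
S={n:cams.snapshot(n) for n in("top","side")}
for n,(u,v) in (("top",(321,137)),("side",(400,210))):
    s=S[n];h=cv2.cvtColor(s["frame"],cv2.COLOR_RGB2HSV)
    w=h[v-14:v+14,u-14:u+14].astype(int)
    m=((w[...,1]>95)&(w[...,0]<16)).astype(np.uint8); 
    N,l,st,ce=cv2.connectedComponentsWithStats(m)
    for i in range(1,N):
        if st[i,4]>20: x,y,W,H,A=st[i]; c=np.array([x+(W-1)/2+u-14,y+(H-1)/2+v-14]); print(n,"foot",c,W,H,A,plane(s,c,.013))
    print(np.array([''.join('#' if q else '.' for q in r) for r in m]) if n=="top" else "")
    g=(w[...,1]<50).astype(np.uint8); ys,xs=np.nonzero(g[:,8:20] if n=="top" else g)
    print(n,"pin px",ys.min()+v-14,ys.max()+v-14,xs.min()+u-14,xs.max()+u-14)
for P in ((.63,-.0,.068),(.63,0,.016)): print(P,proj(S["top"],P),proj(S["side"],P))
E
```

```text
top foot [321. 137.] 15 15 152 [ 0.64717006 -0.00508212  0.013     ]
['............................' '............................'
 '............................' '............................'
 '............................' '............................'
 '............................' '...........######...........'
 '..........####..###.........' '.........####....###........'
 '........#####....####.......' '........#####....####.......'
 '.......######...######......' '.......######...######......'
 '.......######...######......' '.......######...######......'
 '.......###############......' '........#############.......'
 '........#############.......' '.........###########........'
 '..........#########.........' '............#####...........'
 '............................' '............................'
 '............................' '............................'
 '............................' '............................']
top pin px 131 137 312 315
side foot [399.5 210. ] 20 15 199 [ 0.64532602 -0.00895397  0.013     ]
side foot [408. 222.] 11 3 21 [ 0.65251232 -0.05439207  0.013     ]

side pin px 196 209 398 403
(0.63, -0.0, 0.068) [319.8759382  138.33011295] [394.17297056 188.80630977]
(0.63, 0, 0.016) [319.46321286 142.40422896] [392.19851242 207.1898253 ]
```

Call:
step_arm(plan=[[[209,-237,-100,0,60],[209,-237,-100,0,60],[209,-237,-100,0,60],[209,-237,-100,0,60],[209,-237,-100,0,60],[209,-237,-100,0,60],[209,-237,-100,0,60],[209,-237,-100,0,60]]])

```text
time: 0.97
tool_pos: [0.3602, 0.2903, 0.1051]
ee_rot: [3.141, 0.001, 2.865]
wrist_force: [0.9, -0.3, 0.2]
width: 0.0563
```

Call:
step_arm(plan=[[[-1,1,-40,0,60],[-1,1,-75,0,60],[-1,1,-85,0,60],[-1,1,-92,0,60],[-1,1,-93,0,60],[-1,1,-93,0,60]]])

```text
time: 1.47
tool_pos: [0.359, 0.2941, 0.0139]
ee_rot: [3.14, 0.001, 2.866]
wrist_force: [0.5, -0.2, -0.4]
width: 0.0564
```

```bash
python3 - <<'E'
from h import *
s=cams.snapshot("side");cv2.imwrite("pics/g1.png",cv2.resize(s["frame"][60:220,190:370,::-1],None,fx=4,fy=3.5,interpolation=cv2.INTER_CUBIC));print(robot.get_obs()["tool_pos"])
E
```

```text
[0.3594585  0.29441824 0.01450928]
```

View pics/g1.png

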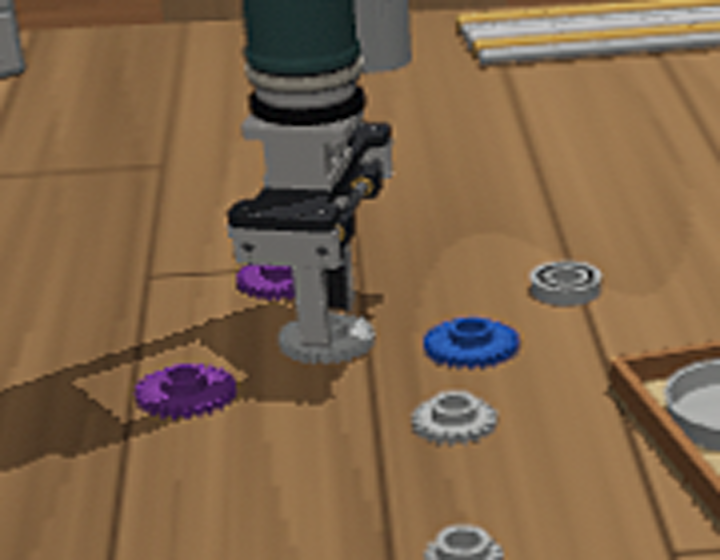

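The fingers straddle the boss of the large gear. I'll lower a little and close.

Call:
step_arm(plan=[[[1,-1,-3,0,60],[1,-1,-3,0,0],[1,-1,-3,0,0],[1,-1,-3,0,0],[1,-1,-3,0,0],[1,-1,-3,0,0],[1,-1,-3,0,0],[1,-1,-3,0,0]]])

```text
time: 2.18
tool_pos: [0.3595, 0.2923, 0.0098]
ee_rot: [3.141, 0.0, 2.865]
wrist_force: [-1.3, 0.4, 1.1]
width: 0.0299
```

Call:
step_arm(plan=[[[0,0,40,0,0],[0,0,80,0,0],[29,-30,100,0,0],[58,-60,100,0,0],[87,-90,100,0,0],[116,-120,100,0,0],[145,-150,100,0,0],[174,-180,100,0,0]]])

```text
time: 2.85
tool_pos: [0.5306, 0.1135, 0.1086]
ee_rot: [-3.141, -0.001, 2.865]
wrist_force: [0.7, 1.3, -2.1]
width: 0.0296
```

Call:
step_arm(plan=[[[29,-30,0,0,0],[58,-60,0,0,0],[87,-90,0,0,0],[105,-108,0,0,0],[113,-117,0,0,0],[113,-117,0,0,0],[113,-117,0,0,0]]])

```text
time: 3.43
tool_pos: [0.6422, -0.0013, 0.1083]
ee_rot: [3.141, -0.003, 2.864]
wrist_force: [-0.2, 1.1, -1.8]
width: 0.0299
```

```bash
python3 - <<'E'
from h import *
T=cams.snapshot("top");s=cams.snapshot("side")
cv2.imwrite("pics/p1.png",np.hstack([cv2.resize(x["frame"][b:b+130,a:a+100,::-1],None,fx=4,fy=4,interpolation=cv2.INTER_CUBIC) for x,a,b in((T,270,80),(s,350,110))]))
o=robot.get_obs();print(o["tool_pos"],o["width"])
E
```

```text
[ 6.41952498e-01 -8.20182098e-05  1.09153588e-01] 0.029480906640820297
```

View pics/p1.png

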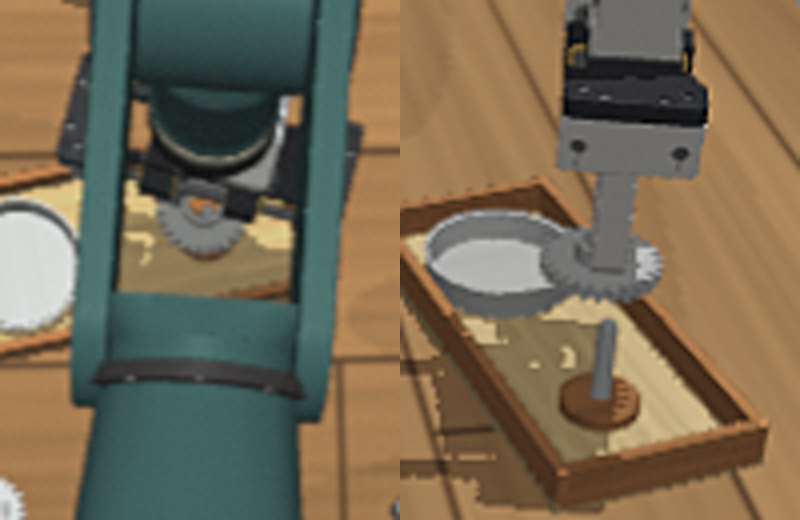

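The large gear hangs over the pin, roughly level. I'll check the pin tip at side pixel (402,190.5) and the gear outline against the model.

```bash
python3 - <<'E'
from h import *
s=cams.snapshot("side")
print("pin tip",plane(s,(402,190.5),.068),"pin base",plane(s,(400,209),.017))
print([proj(s,(.6465,-.0055,z)).round(1) for z in(.016,.068)])
f=s["frame"][160:190,376:420]; h=cv2.cvtColor(f,cv2.COLOR_RGB2HSV)
# gear rim left/right extents, disc mid height
m=(h[...,1]<60); 
for r in range(0,30,2): print(r+160,''.join('#' if q else '.' for q in m[r]))
o=robot.get_obs();p=o["tool_pos"];print(p)
c=p+[0,0,-.0055]; print("pred gear centre",proj(s,c),"L/R",proj(s,c+[-.034,0,0]),proj(s,c+[.034,0,0]))
E
```

```text
pin tip [ 0.6457289  -0.00884759  0.068     ] pin base [ 0.64571337 -0.01044213  0.017     ]
[array([399.7, 208. ]), array([401.9, 189.6])]
160 ......................##########............
162 .#.....................#########............
164 ###########...........##########............
166 ###############...##..##########............
168 #################################...........
170 #####################################.......
172 #######################################.....
174 ########################################....
176 ########################################....
178 #######################################.....
180 ######################################......
182 #####################################.......
184 ###############....##..##.######.#..........
186 ############................................
188 #########...................................
[6.42064498e-01 5.73189380e-05 1.09474786e-01]
pred gear centre [400.89137394 175.01285939] L/R [385.90563168 176.12908627] [415.73545606 173.90978563]
```

Call:
step_arm(plan=[[[4,-7,0,0,0],[4,-7,-10,0,0],[4,-7,-20,0,0],[4,-7,-25,0,0],[4,-7,-25,0,0],[4,-7,-25,0,0]]])

```text
time: 4.08
tool_pos: [0.6464, -0.0085, 0.0831]
ee_rot: [-3.141, -0.002, 2.865]
wrist_force: [-0.2, 0.2, -0.8]
width: 0.0297
```

```bash
python3 - <<'E'
from h import *
s=cams.snapshot("side")
cv2.imwrite("pics/p2.png",cv2.resize(s["frame"][150:240,350:450,::-1],None,fx=6,fy=6,interpolation=cv2.INTER_CUBIC))
print([robot.get_obs()["tool_pos"]])
E
```

```text
[array([ 0.6469182 , -0.00855161,  0.08399395])]
```

View pics/p2.png

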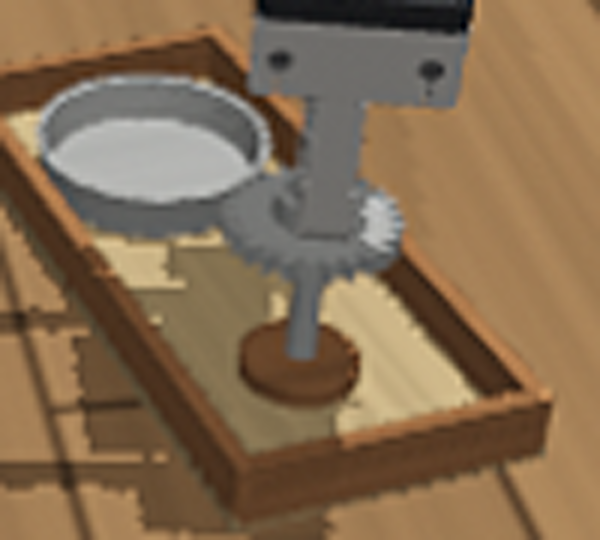

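The gear is centred over the pin at about crop x 311, so I'll descend.

Call:
step_arm(plan=[[[0,1,-10,0,0],[0,1,-20,0,0],[0,1,-28,0,0],[0,1,-36,0,0],[0,1,-44,0,0],[0,1,-50,0,0],[0,1,-54,0,0],[0,1,-55,0,0]]])

```text
time: 4.8
tool_pos: [0.6465, -0.0076, 0.0281]
ee_rot: [-3.141, -0.002, 2.865]
wrist_force: [-1.1, -0.7, -1.5]
width: 0.0296
```

Call:
step_arm(plan=[[[0,0,-1,0,0],[0,0,-2,0,0],[0,0,-2,0,0],[0,0,-2,0,0]]])

```text
time: 5.13
tool_pos: [0.6475, -0.0077, 0.028]
ee_rot: [3.141, 0.001, 2.865]
wrist_force: [-0.2, 0.3, -2.0]
width: 0.0294
```

Call:
step_arm(plan=[[[0,0,-1,0,0],[0,0,-1,0,0],[0,0,-1,0,55],[0,0,-1,0,55],[0,0,-1,0,55],[0,0,-1,0,55],[0,0,-1,0,55],[0,0,-1,0,55]]])

```text
time: 5.8
tool_pos: [0.6474, -0.0077, 0.0267]
ee_rot: [3.141, 0.0, 2.865]
wrist_force: [0.4, -0.2, -0.9]
width: 0.0516
```

Call:
step_arm(plan=[[[0,0,30,0,55],[0,0,70,0,55],[-30,24,80,0,60],[-60,48,80,0,60],[-90,73,80,0,60],[-120,97,80,0,60],[-150,121,80,0,60],[-180,145,80,0,60]]])

```text
time: 6.47
tool_pos: [0.4657, 0.1381, 0.1067]
ee_rot: [3.141, 0.0, 2.864]
wrist_force: [-0.1, 0.9, 0.0]
width: 0.0564
```

Call:
step_arm(plan=[[[-30,24,0,0,60],[-30,24,-20,0,60],[-30,24,-40,0,60],[-30,24,-40,0,60]]])

```text
time: 6.8
tool_pos: [0.4339, 0.1612, 0.0632]
ee_rot: [-3.138, -0.006, 2.866]
wrist_force: [-1.1, -1.0, -1.7]
width: 0.0562
```

```bash
python3 - <<'E'
from h import *
s=cams.snapshot("side")
for c in blobs(s,amin=10):
    M=cv2.moments(c);u,v=M["m10"]/M["m00"],M["m01"]/M["m00"]
    if 370<u<440 and 150<v<230: print(u,v,M["m00"],cv2.boundingRect(c))
print("pred post/gear centre",proj(s,(.646,-.007,.0205)),proj(s,(.646,-.007,.036)))
cv2.imwrite("pics/p3.png",cv2.resize(s["frame"][110:240,280:440,::-1],None,fx=4.5,fy=4.5,interpolation=cv2.INTER_CUBIC))
print([robot.get_obs()["tool_pos"]])
E
```

```text
399.351912568306 206.52021857923498 305.0 (385, 197, 30, 19)
374.9957023905452 172.6003223207091 620.5 (356, 162, 39, 22)
pred post/gear centre [399.87035218 206.88903103] [400.5209951  201.48763187]
[array([0.43521134, 0.16114482, 0.06484853])]
```

View pics/p3.png

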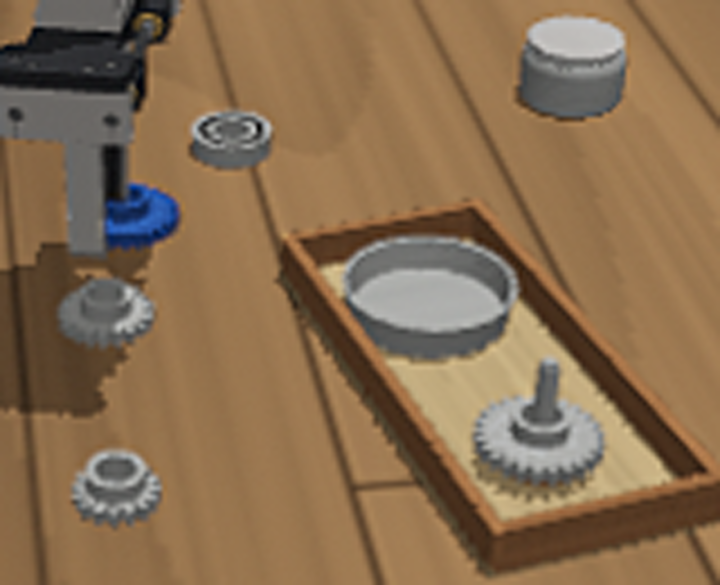

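The large gear is seated flat on the foot with the pin through its bore at crop (545,390). The gripper is above the medium gear, so I'll grasp it.

Call:
step_arm(plan=[[[2,0,-30,0,60],[2,0,-45,0,60],[2,0,-51,0,60],[2,0,-53,0,60],[2,0,-53,0,60]]])

```text
time: 7.27
tool_pos: [0.44, 0.1612, 0.0142]
ee_rot: [3.141, 0.001, 2.864]
wrist_force: [0.6, 0.2, 0.0]
width: 0.0563
```

Call:
step_arm(plan=[[[-2,0,-3,0,60],[-2,0,-3,0,0],[-2,0,-3,0,0],[-2,0,-3,0,0],[-2,0,-3,0,0],[-2,0,-3,0,0],[-2,0,-3,0,0],[-2,0,-3,0,0]]])

```text
time: 7.93
tool_pos: [0.4374, 0.1613, 0.0109]
ee_rot: [3.141, 0.001, 2.865]
wrist_force: [-1.3, -0.1, 3.3]
width: 0.0294
```

Call:
step_arm(plan=[[[0,0,40,0,0],[0,0,80,0,0],[30,-24,95,0,0],[60,-48,95,0,0],[90,-73,95,0,0],[120,-97,95,0,0],[150,-121,95,0,0],[180,-145,95,0,0]]])

```text
time: 8.6
tool_pos: [0.618, 0.015, 0.1046]
ee_rot: [3.142, -0.001, 2.865]
wrist_force: [-0.0, -0.3, -1.5]
width: 0.0295
```

Call:
step_arm(plan=[[[29,-23,0,0,0],[29,-23,0,0,0],[29,-23,0,0,0],[29,-23,0,0,0]]])

```text
time: 8.93
tool_pos: [0.6454, -0.0064, 0.1043]
ee_rot: [3.141, -0.003, 2.865]
wrist_force: [-1.2, 0.8, -1.7]
width: 0.0294
```

```bash
python3 - <<'E'
from h import *
s=cams.snapshot("side")
cv2.imwrite("pics/p4.png",cv2.resize(s["frame"][130:230,350:450,::-1],None,fx=6,fy=6,interpolation=cv2.INTER_CUBIC))
o=robot.get_obs();p=o["tool_pos"];print(p,o["width"]); print(proj(s,p),proj(s,p-[0,0,.01]),proj(s,[.646,-.007,.068]))
E
```

```text
[ 0.64523476 -0.00588411  0.10489954] 0.02963709143598009
[403.05541049 176.01160973] [402.60948024 179.79903504] [401.89476964 190.02402779]
```

View pics/p4.png

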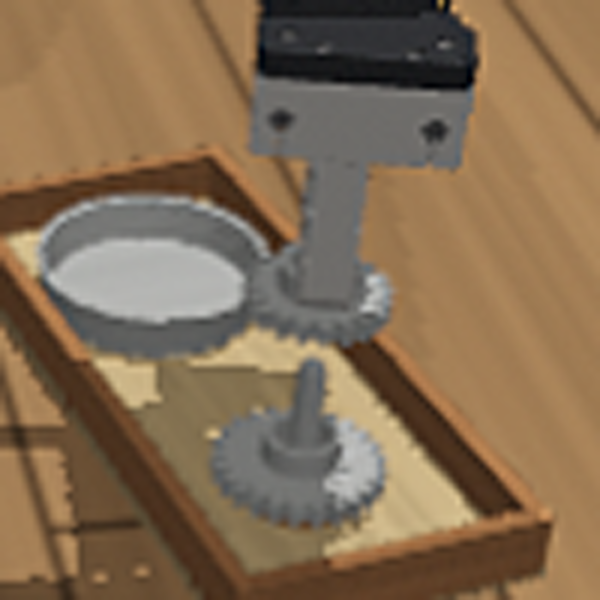

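Call:
step_arm(plan=[[[0,-1,-12,0,0],[0,-1,-20,0,0],[0,-1,-27,0,0],[0,-1,-34,0,0],[0,-1,-41,0,0],[0,-1,-47,0,0],[0,-1,-52,0,0],[0,-1,-54,0,0]]])

```text
time: 9.65
tool_pos: [0.6456, -0.0076, 0.0502]
ee_rot: [-3.141, -0.002, 2.865]
wrist_force: [-0.3, 0.2, -1.4]
width: 0.0291
```

Call:
step_arm(plan=[[[0,0,-1,0,0],[0,0,-2,0,0],[0,0,-3,0,0],[0,0,-3,0,0]]])

```text
time: 9.98
tool_pos: [0.6464, -0.0077, 0.0487]
ee_rot: [3.141, 0.001, 2.865]
wrist_force: [-0.0, -0.1, -1.4]
width: 0.0294
```

Call:
step_arm(plan=[[[0,0,-1,0,0],[0,0,-1,0,0],[0,0,-1,0,55],[0,0,-1,0,55],[0,0,-1,0,55],[0,0,-1,0,55],[0,0,-1,0,55],[0,0,-1,0,55]]])

```text
time: 10.65
tool_pos: [0.6463, -0.0077, 0.0477]
ee_rot: [3.141, 0.0, 2.865]
wrist_force: [0.8, -1.0, -0.2]
width: 0.0516
```

Call:
step_arm(plan=[[[0,0,35,0,55],[0,0,60,0,55],[-30,1,60,0,60],[-65,1,60,0,60],[-105,2,60,0,60],[-145,3,60,0,60],[-185,4,60,0,60],[-218,5,40,0,60]]])

```text
time: 11.32
tool_pos: [0.4287, -0.0029, 0.0909]
ee_rot: [3.141, 0.008, 2.865]
wrist_force: [0.9, 0.8, 1.1]
width: 0.0564
```

```bash
python3 - <<'E'
from h import *
s=cams.snapshot("side")
cv2.imwrite("pics/p5.png",cv2.resize(s["frame"][130:230,280:440,::-1],None,fx=5,fy=5,interpolation=cv2.INTER_CUBIC))
print(robot.get_obs()["tool_pos"],proj(s,[.646,-.007,.0565]))
E
```

```text
[ 0.41473057 -0.00113231  0.07961912] [401.39628102 194.19305283]
```

View pics/p5.png

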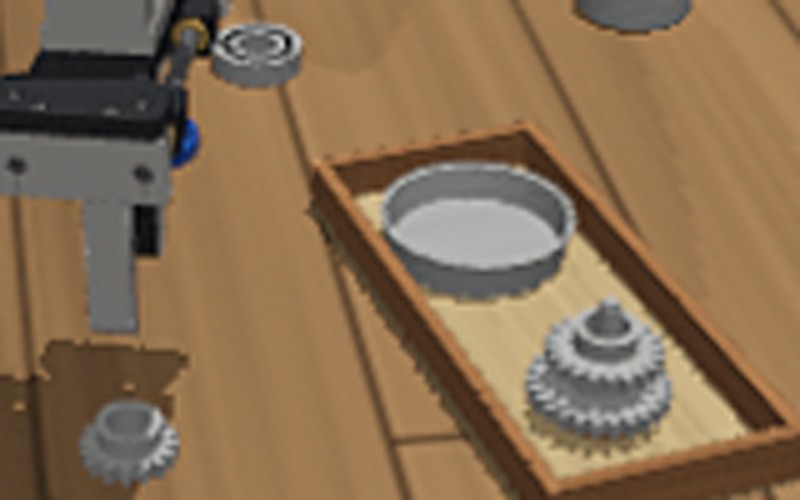

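The medium gear is seated on the large one, with the pin tip visible at (608,305). The arm is still settling over the small gear.

Call:
step_arm(plan=[[[0,0,0,0,60],[0,0,0,0,60],[0,0,0,0,60]]])

```text
time: 11.62
tool_pos: [0.4302, -0.003, 0.0891]
ee_rot: [3.141, 0.004, 2.865]
wrist_force: [0.0, 0.0, -0.8]
width: 0.0567
```

Call:
step_arm(plan=[[[-2,0,-30,0,60],[-2,0,-60,0,60],[-2,0,-72,0,60],[-2,0,-77,0,60],[-2,0,-77,0,60],[-2,0,-77,0,60]]])

```text
time: 12.12
tool_pos: [0.4284, -0.003, 0.012]
ee_rot: [3.141, 0.003, 2.865]
wrist_force: [0.7, 0.1, 0.5]
width: 0.0566
```

Call:
step_arm(plan=[[[0,0,-1,0,60],[0,0,-1,0,0],[0,0,-1,0,0],[0,0,-1,0,0],[0,0,-1,0,0],[0,0,-1,0,0],[0,0,-1,0,0],[0,0,-1,0,0]]])

```text
time: 12.78
tool_pos: [0.4265, -0.0027, 0.0099]
ee_rot: [3.141, 0.001, 2.865]
wrist_force: [0.4, 0.4, 1.5]
width: 0.0298
```

Call:
step_arm(plan=[[[0,0,40,0,0],[0,0,80,0,0],[35,0,95,0,0],[70,-1,95,0,0],[105,-2,95,0,0],[140,-3,95,0,0],[175,-4,95,0,0],[205,-5,95,0,0]]])

```text
time: 13.45
tool_pos: [0.6328, -0.0077, 0.1034]
ee_rot: [-3.141, -0.001, 2.865]
wrist_force: [0.5, -0.8, 0.2]
width: 0.0298
```

Call:
step_arm(plan=[[[15,0,0,0,0],[15,0,0,0,0],[15,0,0,0,0],[15,0,0,0,0],[15,0,0,0,0]]])

```text
time: 13.87
tool_pos: [0.645, -0.0076, 0.1045]
ee_rot: [-3.141, -0.001, 2.865]
wrist_force: [0.1, -1.0, -1.2]
width: 0.0298
```

```bash
python3 - <<'E'
from h import *
s=cams.snapshot("side")
cv2.imwrite("pics/p6.png",cv2.resize(s["frame"][130:230,350:450,::-1],None,fx=6,fy=6,interpolation=cv2.INTER_CUBIC))
o=robot.get_obs();p=o["tool_pos"];print(p,o["width"])
E
```

```text
[ 0.64511557 -0.00762533  0.10474833] 0.029691778380938196
```

View pics/p6.png

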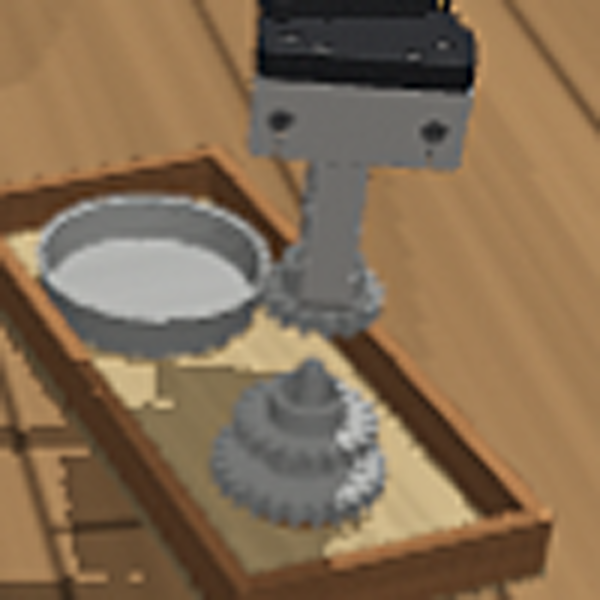

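The small gear sits about 2–3 mm towards +x of the pin (gear centre ~323, pin ~314), so I'll correct by −2 mm and descend.

Call:
step_arm(plan=[[[-2,0,0,0,0],[-2,0,-8,0,0],[-2,0,-14,0,0],[-2,0,-19,0,0],[-2,0,-23,0,0],[-2,0,-26,0,0],[-2,0,-28,0,0],[-2,0,-28,0,0]]])

```text
time: 14.58
tool_pos: [0.6439, -0.0077, 0.0756]
ee_rot: [-3.141, -0.001, 2.865]
wrist_force: [-0.1, -0.5, -0.7]
width: 0.0298
```

Call:
step_arm(plan=[[[0,0,-1,0,0],[0,0,-1,0,0],[0,0,-1,0,55],[0,0,-1,0,55],[0,0,-1,0,55],[0,0,-1,0,55],[0,0,-1,0,55],[0,0,-1,0,55]]])

```text
time: 15.25
tool_pos: [0.6443, -0.0077, 0.0757]
ee_rot: [3.141, 0.0, 2.865]
wrist_force: [0.0, 0.2, 0.3]
width: 0.0517
```

Call:
step_arm(plan=[[[0,0,35,0,55],[-15,-15,50,0,60],[-43,-41,50,0,60],[-72,-68,50,0,60],[-101,-95,50,0,60],[-130,-122,50,0,60],[-159,-150,50,0,60],[-188,-178,50,0,60]]])

```text
time: 15.92
tool_pos: [0.4547, -0.1866, 0.1257]
ee_rot: [-3.141, 0.001, 2.866]
wrist_force: [0.3, -0.5, 0.3]
width: 0.0566
```

Call:
step_arm(plan=[[[-29,-27,0,0,60],[-58,-54,0,0,60],[-85,-80,0,0,60],[-96,-91,0,0,60],[-96,-91,0,0,60],[-96,-91,0,0,60]]])

```text
time: 16.42
tool_pos: [0.3599, -0.2771, 0.1258]
ee_rot: [3.141, 0.001, 2.863]
wrist_force: [0.4, 0.7, -0.2]
width: 0.0561
```

```bash
python3 - <<'E'
from h import *
s=cams.snapshot("side")
cv2.imwrite("pics/p7.png",np.hstack([cv2.resize(s["frame"][a:a+120,b:b+80,::-1],None,fx=5,fy=5,interpolation=cv2.INTER_CUBIC) for a,b in((220,240),(130,360))]))
o=robot.get_obs();p=o["tool_pos"];print(p,o["width"],proj(s,p),[proj(s,(.36,-.277,z)).round(1) for z in (0,.034)])
E
```

```text
[ 0.36048758 -0.27650863  0.12569568] 0.05607708343395263 [278.08598445 268.90474096] [array([282.6, 319.1]), array([281.4, 306.6])]
```

View pics/p7.png

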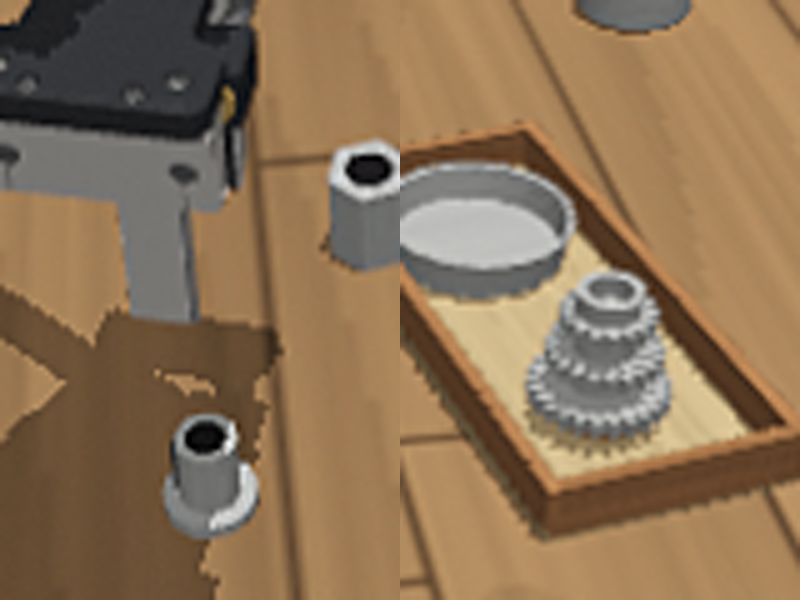

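The three gears are stacked flat. The bush top at (281,308) px agrees with the estimate, so I'll descend to it.

Call:
step_arm(plan=[[[0,-1,-40,0,60],[0,-1,-75,0,60],[0,-1,-95,0,60],[0,-1,-108,0,60],[0,-1,-114,0,60],[0,-1,-114,0,60],[0,-1,-114,0,60]]])

```text
time: 17.05
tool_pos: [0.3612, -0.2774, 0.012]
ee_rot: [-3.142, 0.001, 2.866]
wrist_force: [0.4, -0.2, 0.5]
width: 0.0565
```

Call:
step_arm(plan=[[[0,0,0,0,0],[0,0,0,0,0],[0,0,0,0,0],[0,0,0,0,0],[0,0,0,0,0],[0,0,0,0,0],[0,0,0,0,0],[0,0,0,0,0]]])

```text
time: 17.72
tool_pos: [0.3603, -0.2779, 0.0119]
ee_rot: [-3.141, 0.0, 2.865]
wrist_force: [0.0, 0.7, 1.5]
width: 0.0212
```

Call:
step_arm(plan=[[[0,0,40,0,0],[0,0,80,0,0],[0,10,120,0,0],[18,40,125,0,0],[36,70,125,0,0],[54,102,125,0,0],[72,134,125,0,0],[90,166,125,0,0]]])

```text
time: 18.38
tool_pos: [0.4505, -0.1101, 0.1363]
ee_rot: [3.141, -0.0, 2.864]
wrist_force: [-0.2, -0.1, -1.4]
width: 0.021
```

Call:
step_arm(plan=[[[20,32,0,0,0],[40,64,0,0,0],[60,96,0,0,0],[80,128,0,0,0],[100,160,0,0,0],[120,192,0,0,0],[145,220,0,0,0],[165,240,0,0,0]]])

```text
time: 19.05
tool_pos: [0.6158, 0.1313, 0.1354]
ee_rot: [3.141, -0.001, 2.867]
wrist_force: [-0.2, -0.5, -0.3]
width: 0.0216
```

Call:
step_arm(plan=[[[6,8,0,0,0],[6,8,0,0,0],[6,8,0,0,0],[6,8,0,0,0]]])

```text
time: 19.38
tool_pos: [0.6203, 0.135, 0.1363]
ee_rot: [-3.141, -0.001, 2.864]
wrist_force: [0.7, -0.6, -1.1]
width: 0.0214
```

Call:
step_arm(plan=[[[0,0,-35,0,0],[0,0,-65,0,0],[0,0,-85,0,0],[0,0,-98,0,0],[0,0,-106,0,0],[0,0,-111,0,0],[0,0,-113,0,0],[0,0,-113,0,0]]])

```text
time: 20.05
tool_pos: [0.6218, 0.1361, 0.0246]
ee_rot: [3.141, 0.002, 2.864]
wrist_force: [0.2, 0.3, -1.2]
width: 0.0211
```

Call:
step_arm(plan=[[[0,0,-1,0,0],[0,0,-1,0,0],[0,0,-1,0,40],[0,0,-1,0,40],[0,0,-1,0,40],[0,0,-1,0,40],[0,0,-1,0,40],[0,0,-1,0,40]]])

```text
time: 20.72
tool_pos: [0.6212, 0.1363, 0.0226]
ee_rot: [3.141, 0.0, 2.865]
wrist_force: [0.5, 0.6, 0.3]
width: 0.0376
```

Call:
step_arm(plan=[[[0,0,30,0,40],[0,0,65,0,40],[0,0,105,0,40],[-20,15,130,0,40],[-55,45,130,0,40],[-90,70,130,0,40],[-125,95,130,0,40],[-160,120,130,0,40]]])

```text
time: 21.38
tool_pos: [0.4666, 0.2521, 0.1528]
ee_rot: [3.141, 0.0, 2.864]
wrist_force: [0.7, 0.8, -0.2]
width: 0.0374
```

Call:
step_arm(plan=[[[-35,30,0,0,40],[-70,60,0,0,40],[-105,90,0,0,40],[-140,120,0,0,40],[-175,150,0,0,40],[-210,180,0,0,40],[-210,180,0,0,40],[-210,180,0,0,40]]])

```text
time: 22.05
tool_pos: [0.254, 0.4341, 0.1527]
ee_rot: [3.14, -0.002, 2.871]
wrist_force: [-0.3, 0.1, 0.3]
width: 0.0375
```

```bash
python3 - <<'E'
from h import *
s=cams.snapshot("side");t=cams.snapshot("top")
cv2.imwrite("pics/e.png",np.hstack([cv2.resize(x["frame"][a:a+d,b:b+w,::-1],(400,500),interpolation=cv2.INTER_CUBIC) for x,a,b,d,w in((s,120,340,130,104),(t,90,240,75,120))]))
print(robot.get_obs())
for x in blobs(t,amin=15):
    (u,v),r=cv2.minEnclosingCircle(x)
    if 160<u<460 and 60<v<290: print(round(u,1),round(v,1),round(r,1),plane(t,(u,v),.009)[:2].round(4))
E
```

```text
{'time': 22.15, 'joint_positions': array([ 9.20750617e-01, -1.85572462e-03,  1.56806062e+00, -6.53343105e-04,
        1.57523698e+00, -3.75820944e-01]), 'qvel': array([-0.04455136, -0.00048355,  0.00297161, -0.00670935,  0.00015458,
       -0.0001453 ]), 'joint_torque': array([ 1.05493337e+00, -2.97741258e+01, -2.98212880e+01,  1.93746351e-01,
        4.49135341e-02,  2.81991059e-02]), 'tool_pos': array([0.25742029, 0.43172848, 0.15256016]), 'ee_rot': array([-3.14149311e+00,  6.63080510e-04,  2.86736497e+00]), 'wrist_force': array([-0.16603918,  0.02047505,  0.36226882]), 'wrist_torque': array([-0.01267209, -0.04556475,  0.04591197]), 'width': 0.03791431943717645}
374.6 207.1 6.0 [ 0.4321 -0.1613]
200.2 174.8 9.3 [0.539  0.3564]
441.3 171.6 10.4 [ 0.536 -0.368]
273.8 145.7 17.0 [0.6235 0.1375]
321.9 136.6 11.1 [ 0.6493 -0.008 ]
182.8 91.8 11.9 [0.7924 0.4089]
268.5 72.0 15.8 [0.8522 0.1509]
```

View pics/e.png

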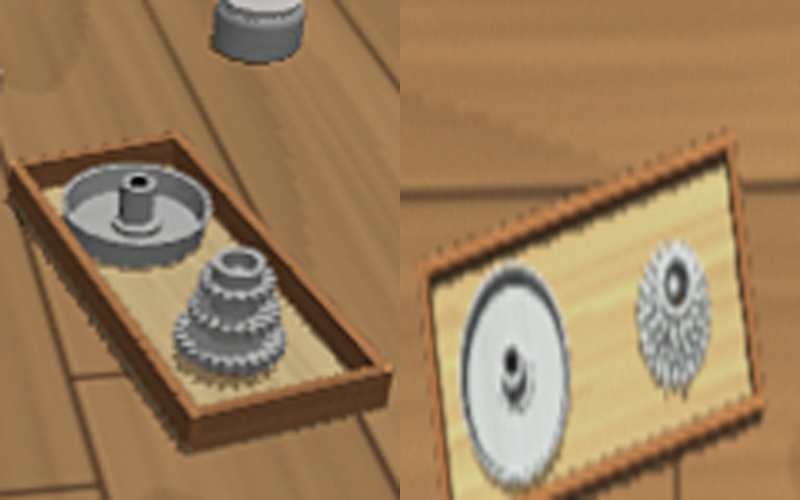

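The stack stands flat on the post, the bush is upright in the dish, and the look-alikes haven't moved. Handing in.

```bash
python3 -c "
from bench import robot
print(robot.close_job())"
```

```text
the job is handed in; nothing more can be done
None
```

I put the three gears on the post (largest, middle, smallest from the foot, boss up) and stood the bush in the steel dish. I handed the job in at about 22 s of the 106 s allowed; it reported no verdict.

- **Placement:** In the last pictures the gears lie flat and concentric on the post, and the bush stands upright near the middle of the dish. I judged the seating from these pictures and the release heights, without measuring each gear's position on the post.
- **Look-alikes:** From the top view, the pulley, bearing and nut are all within 1 mm of where they started. The blue and purple gears were never handled, but I did not re-measure them.
- **Forces:** No wrist reading after any move was above about 3.5 N, and the arm was clear of everything at hand-in.
- **Disagreement:** The two cameras put the post about 4 mm apart in y (−0.005 m and −0.009 m). I aimed between them, at about −0.007 m, and all three gears went on without any contact force.

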